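# Pack the house-call case

## Task

Pack the foam-lined case for a house call: stand the glass vial upright in the small round pocket, lay the wide roll of plaster flat in the large round pocket, the thermometer in the long slim pocket and the needle in its peel pack in the shorter, broader pocket, each resting fully on its pocket's floor. The narrow plaster roll and the marker pen do not belong in the case: leave them lying where they are. Do not tip the vial over at any time.

Things in the scene. Friction and masses are not known exactly. Their poses are not given: they have to be found in the camera images.
- vial: Small glass medicine vial standing on the table, white label, coloured flip-off cap; round, 23 mm in diameter, 49 mm high, about 30 g. Origin: centre of its underside, z up along its axis. Belongs in vial_pocket.
- wide_roll: Wide roll of skin-coloured fixing plaster lying flat, 52 mm in diameter, 25 mm high, about 40 g; the larger of two such rolls. Grip it across the outside. Origin: centre of its underside, z up. Belongs in roll_pocket.
- thermometer: Slim white digital thermometer lying flat, 139 mm long (along its y, metal probe tip at +y), 19 mm wide (its x), 12 mm high (body 10 mm), about 25 g. Origin: middle of its underside, z up. Belongs in thermometer_pocket, either way round.
- needle_pack: Flat clear peel pack with a green-hubbed needle, lying flat: 85 mm long (its y), 34 mm wide over the soft film (its x), 10 mm high, about 15 g. The film edges yield: the firm middle that the fingers close on is 20 mm wide and 10 mm high. Origin: middle of its underside, z up. Belongs in pack_pocket, either way round.
- narrow_roll: LOOK-ALIKE, to be left where it lies: narrow roll of the same plaster, 42 mm in diameter, only 12 mm high, lying flat. Origin: centre of its underside.
- marker: LOOK-ALIKE, to be left where it lies: white marker pen with a blue cap, 138 mm long (its y), 12 mm wide, 14 mm high. Origin: middle of its underside.
- vial_pocket: Smaller round pocket, 40 mm across and 18 mm deep, in the dark foam of the open case (fixed). Origin: centre of the pocket floor, 11 mm above the table, z up; foam top at z = +18 mm, case rim +21 mm. The two round pockets lie 86 mm apart along this frame's x; its y runs along the case's 252 mm length. A vial held with the fingertips 20 mm or more above its base goes in clear of the foam.
- roll_pocket: Larger round pocket, 68 mm across and 10 mm deep, in the foam (fixed). Origin: centre of the pocket floor, 19 mm above the table, axes like vial_pocket; foam top at z = +10 mm, case rim +13 mm, the case's walls 43 mm or more from the centre. A roll held by its upper half, fingertips 11 mm or more above its base, goes in clear of the foam; the rim is 3 mm higher.
- thermometer_pocket: Long slim pocket in the foam (fixed), 158 mm long (its y) and 35 mm wide (its x), 8 mm deep, crossed in the middle by a finger notch of the same depth, 70 mm wide (along x) and 48 mm long (along y). Origin: centre of the pocket's floor (21 mm above the table), z up; foam top at z = +8 mm, case rim at +11 mm.
- pack_pocket: Shorter, broader pocket in the foam (fixed), beside the long one and parallel to it: 102 mm long (its y) and 44 mm wide (its x), 8 mm deep, with the same finger notch, 70 mm along x and 48 mm along y, across its middle. Origin: centre of the pocket's floor (21 mm above the table), z up; foam top at z = +8 mm, case rim at +11 mm.
Mind the look-alikes: they are no part of the job. Of the things that look like the thermometer, the larger one is meant.

How it is judged (in metres and radians):
At the end, for the whole second after the job is handed in: Each thing rests in its own pocket, underside within 3 mm of its floor, level within 0.1 rad; vial and wide roll within 12 mm of the centre, thermometer and pack within 15 mm and 0.3 rad (pack 0.4); all released and at rest. Narrow roll and marker within 20 mm of where they lay (z of vial in the frame of vial_pocket between -0.003 and 0.003 m and angle between each of vial, wide_roll, thermometer, needle_pack's own z axis and vertical below 0.1 rad and linear speed of each of vial, wide_roll, thermometer, needle_pack below 0.02 m/s and angular speed of each of vial, wide_roll, thermometer, needle_pack below 0.3 rad/s and contact force between each of vial, wide_roll, thermometer, needle_pack and the fingers below 0.05 N and horizontal distance between vial and vial_pocket below 0.012 m and z of wide_roll in the frame of roll_pocket between -0.003 and 0.003 m and horizontal distance between wide_roll and roll_pocket below 0.012 m and z of thermometer in the frame of thermometer_pocket between -0.003 and 0.003 m and x of thermometer in the frame of thermometer_pocket between -0.015 and 0.015 m and y of thermometer in the frame of thermometer_pocket between -0.015 and 0.015 m and angle between the y axis of thermometer and the y axis of thermometer_pocket, either way round below 0.3 rad and z of needle_pack in the frame of pack_pocket between -0.003 and 0.003 m and x of needle_pack in the frame of pack_pocket between -0.015 and 0.015 m and y of needle_pack in the frame of pack_pocket between -0.015 and 0.015 m and angle between the y axis of needle_pack and the y axis of pack_pocket, either way round below 0.4 rad and distance of each of narrow_roll, marker from where it was at the start of the episode below 0.02 m); the robot touches nothing.
It fails at once if the vial is tipped over (more than 0.7 rad) (angle between vial's own z axis and vertical above 0.7 rad).
It fails at once if the narrow roll or the marker pen is taken or pushed away (more than 20 mm) (distance of any of narrow_roll, marker from where it was at the start of the episode above 0.02 m).
It also fails if it takes over 104 s, if anything falls off the work surface, if the arm or the gripper's body presses on something with over 40 N, if the wrist force passes 120 N, or if a joint passes its speed limit or range.

## Robot

A 6-joint arm with a two-finger parallel gripper is mounted at the origin on a cart in front of the work surface, level with it; the furniture and walls round the work are solid. World frame = base frame: x ahead of the robot, y to its left, z up, the work surface at z = 0. Lengths are in m, angles in degrees, forces in N, time in s.
With the tool pointing down it reaches from about 0.375 to 0.9 m from the base axis. Payload 3.1 kg.
Tool frame: the origin (TCP) lies midway between the tips of the shut fingers; the grasp point (between the pads) lies 19 mm behind it; z points along the fingers, y is the line along which they close (so a half turn about z gives the same grasp; the last joint's range is limited). The gripper opens to 87 mm and grips with 3 to 60 N. Pads are 19 mm wide; open, the fingers measure 117 mm over their backs; the gripper's body (75 mm by 190 mm) begins 51 mm behind the grasp point.
Start: joints at [-79.67, 30.224, 82.088, -0, 67.689, -10.227], TCP at [0.219, -0.585, 0.223] pointing down, gripper open.
Joint ranges: [-176.69, 176.69], [-43.24, 126.21], [12.49, 139.97], [-82, 262], [0, 151.66], [-163.58, 163.58]. Speed limits (degrees/s): [159.86, 159.86, 180, 180, 180, 180].

## Interface

Orientations are given as a 3x3 rotation matrix whose columns are the frame's x, y, z axes.
In Python, from rig import read_state, optics, bot gives the robot as it stands. The module is installed in compiled form; this text tells all that it offers.
- The arm moves only by the tool send_rows, never from a script. Its argument "commands" is a list of rows, each a list of 7 numbers: the turn, a rotation vector about the tool's x, y, z in units of 5 degrees (1.0 is 5 degrees), then the shift along the tool's x, y, z in units of 30 mm (1.0 is 30 mm), then the opening, from 0 (shut) to 1 (fully open). In form: [[rx, ry, rz, tx, ty, tz, gripper], ...]. A call has 1 to 20 rows; each row is the pose to reach, as a shift and turn from the pose commanded when the call began, along the tool's axes at that moment; what a row does not reach only later rows make up. A row lasts 1/12 s, in which the tool goes at most 41.7 mm and 7.16 degrees, less where a joint would pass 70% of its speed; a pose out of reach is approached as far as the arm can. A call with a gripper value outside its range is refused whole. The fingers move at their own pace and stop on an object; the grip force is fixed at half the most. Time passes only in rows, so rows that repeat a pose let the fingers close. It gives the time, the measured TCP pose, the force, the opening and the grip force at its end, in the units of the state.
- read_state(): the state, without advancing time (a new reading comes with each control period).
- optics.capture(name): name is "side" or "top"; returns a dict with "image" (400x640x3 uint8, blue, green, red), "intrinsics" (3x3 intrinsics, pixels), "extrinsics" (4x4, takes a point from world to camera coordinates). Camera axes: x right, y down, z forward; pixel columns grow to the right and rows downward; lengths in m; the calibration is good to about 2 mm. A picture is of the moment at which its call begins. There is no depth.
- bot.hand_in(): hands the job in; it is judged then, once.
The state is a dict: "time_s": time; "joint_positions": joint angles; "qvel": joint speeds; "tau": joint torques, N m; "position": TCP position; "tcp_rot": TCP orientation; "force": force on the tool from outside, world axes, zero at the start; "moment": the same for the moment, N m; "opening": opening from 0.0 (shut) to 1.0 (fully open); "grasp_force": force on a finger pad.
Only numpy, scipy, OpenCV 4.12 (cv2) and the standard library are available. Lean on these libraries where they do the work, as an engineer would, in place of code of your own. Each camera call takes 0.05 s, during which the arm holds its last target. There are 200 camera calls.

## Working session

There is one attempt and no reset: what is moved stays moved. The work goes in short steps, Python scripts to look and compute and a tool call to move; the robot and the scene stay as the last step left them, time stands still between calls to the robot, and variables do not carry over. Pictures are saved under pics/ and viewed, at most 14 in all, crops included, and the job is handed in when it is done.

Besides the shell and the picture viewer there is one more tool, called after ">>>" as a command line: name --pt "numbers of a row" for each row, then --argument value for the rest. send_rows: Moves the arm, as the interface text tells. Its arguments: {"type":"object","properties":{"commands":{"type":"array","items":{"type":"array","items":{"type":"number"}}}},"required":["commands"]}

```bash
mkdir -p pics; python3 - <<'E'
from rig import read_state, optics, bot
import cv2,numpy as np
s=read_state();print(s['time_s'],s['position'],s['tcp_rot'],s['opening'])
for n in('top','side'):
    c=optics.capture(n);cv2.imwrite(f'pics/{n}0.png',c['image']);print(n,c['intrinsics'],c['extrinsics'])
    np.savez(n+'.npz',K=c['intrinsics'],E=c['extrinsics'])
E
```

```text
0.0 [ 0.21936935 -0.58445629  0.22155455] [[ 9.36316187e-01  3.51157881e-01 -3.74519224e-04]
 [ 3.51157850e-01 -9.36313816e-01  2.14516599e-03]
 [ 4.02624418e-04 -2.14006900e-03 -9.99997629e-01]] 1.0016057653679427
top [[488.90272468   0.         317.78107841]
 [  0.         488.90272468 200.35365152]
 [  0.           0.           1.        ]] [[-0.00666063 -0.99969568  0.02375259 -0.08523187]
 [-0.99624395  0.00458314 -0.08646959  0.51612666]
 [ 0.08633441 -0.02423931 -0.9959713   1.32466764]
 [ 0.          0.          0.          1.        ]]
side [[401.54233852   0.         318.34939652]
 [  0.         401.54233852 195.27921346]
 [  0.           0.           1.        ]] [[-0.90734203 -0.41966177  0.02478783  0.46467684]
 [-0.15878037  0.2875062  -0.9445258   0.16019427]
 [ 0.38925471 -0.86094378 -0.32750051  0.9980342 ]
 [ 0.          0.          0.          1.        ]]
```

View pics/top0.png

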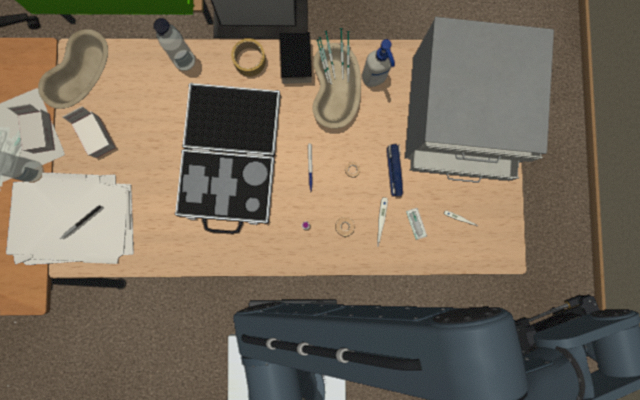

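View pics/side0.png

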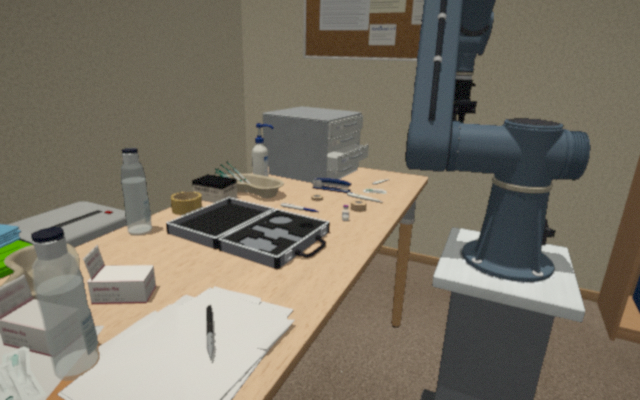

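The top view shows the vial at (306,226), wide roll (345,228), narrow roll (352,170), thermometer (382,222), pack (416,224), marker (310,168), and the case pockets around (185-265, 160-215). I'll enlarge the crops next.

```bash
python3 - <<'E'
import cv2
i=cv2.imread('pics/top0.png')
cv2.imwrite('pics/c1.png',cv2.resize(i[145:225,175:275],None,fx=7,fy=7,interpolation=cv2.INTER_CUBIC))
cv2.imwrite('pics/c2.png',cv2.resize(i[155:250,295:430],None,fx=5.9,fy=5.9,interpolation=cv2.INTER_CUBIC))
E
```

```text
(no output)
```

View pics/c1.png

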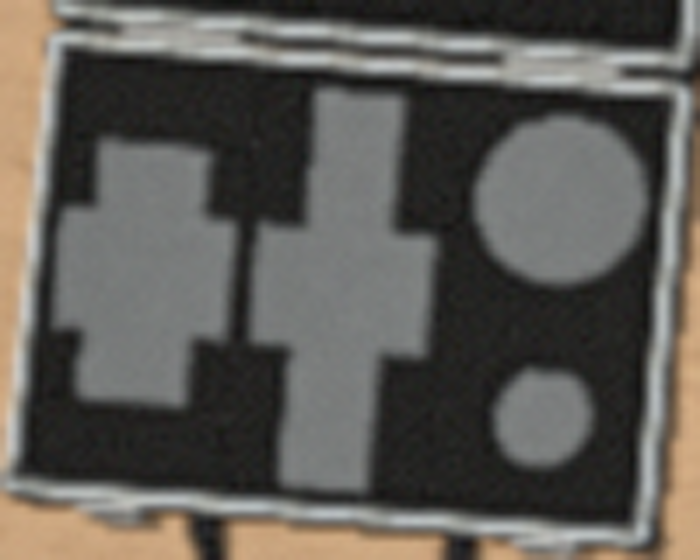

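View pics/c2.png

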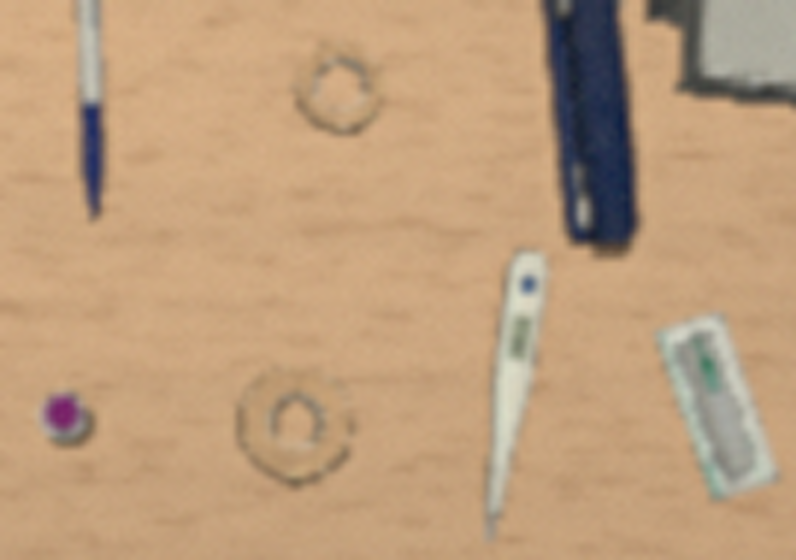

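```bash
cat > h.py <<'E'
import numpy as np,cv2
from rig import read_state,optics
def cal(n='top'):
    d=np.load(n+'.npz');return d['K'],d['E']
def p2w(u,v,z,n='top'):
    K,E=cal(n);R=E[:3,:3];C=-R.T@E[:3,3];d=R.T@np.linalg.solve(K,[u,v,1]);return C+d*(z-C[2])/d[2]
def crop(x,y,f,x0,y0): return (x+.5)/f-.5+x0,(y+.5)/f-.5+y0
E
python3 - <<'E'
from h import *
np.set_printoptions(precision=4,suppress=True)
i=cv2.imread('pics/top0.png')
f=lambda x,y,z:p2w(*crop(x,y,5.9,295,155),z)
print('vial',f(62,411,.049)); print('wroll',f(296,424,.02)); print('nroll',f(341,90,.01))
a,b=f(530,250,.01),f(490,537,.005);print('therm',a,b,(a+b)/2,np.linalg.norm(a-b),np.degrees(np.arctan2(*(a-b)[[1,0]])))
P=[f(x,y,.003) for x,y in[(658,330),(720,314),(777,475),(718,498)]]
print('pack',np.mean(P,0),np.linalg.norm(P[0]-P[1]),np.linalg.norm(P[1]-P[2]),np.degrees(np.arctan2(*((P[0]+P[1]-P[2]-P[3])[[1,0]]))))
for q in[(90,0),(95,215),(560,240),(630,250),(690,90),(548,0)]:print('obst',f(*q,.014))
g=cv2.cvtColor(i,cv2.COLOR_BGR2GRAY)[145:225,175:275]
h=cv2.resize(g,None,fx=7,fy=7,interpolation=cv2.INTER_CUBIC)
m=(h>75).astype(np.uint8)
n,l,s,c=cv2.connectedComponentsWithStats(m)
for k in range(1,n):
    if 3000<s[k,4]<40000:
        cn,_=cv2.findContours((l==k).astype(np.uint8),0,2); r=cv2.minAreaRect(cn[0])
        w=p2w(*crop(*c[k],7,175,145),.029);print(c[k],s[k],w,r)
a,b=[p2w(*crop(*q,7,175,145),.029) for q in[(360,90),(325,491)]];print(a,b,a-b,np.degrees(np.arctan2(*(a-b)[[1,0]])))
K,E=cal();print('cam',-E[:3,:3].T@E[:3,3])
E
```

```text
vial [ 0.449  -0.0529  0.049 ]
wroll [ 0.4434 -0.1621  0.02  ]
nroll [ 0.6023 -0.1861  0.01  ]
therm [ 0.5255 -0.2749  0.01  ] [ 0.3902 -0.2542  0.005 ] [ 0.4578 -0.2645  0.0075] 0.13695422193924925 -8.666530649766981
pack [ 0.4523 -0.3643  0.003 ] 0.03074774931172683 0.08069758909520412 18.403437438240253
obst [ 0.6451 -0.067   0.014 ]
obst [ 0.5426 -0.0688  0.014 ]
obst [ 0.5298 -0.2885  0.014 ]
obst [ 0.5249 -0.3217  0.014 ]
obst [ 0.6011 -0.3519  0.014 ]
obst [ 0.6446 -0.285   0.014 ]
[560.6562 199.6032] [  474   115   174   170 22936] [0.5912 0.0851 0.029 ] ((560.2500610351562, 199.75001525878906), (166.87718200683594, 173.24114990234375), 45.0)
[143.2056 272.7937] [   53   138   184   270 36963] [0.5629 0.2478 0.029 ] ((142.93441772460938, 272.7213134765625), (179.4418487548828, 263.0968933105469), 5.19442892074585)
[542.5103 417.6301] [ 494  369   99   98 7597] [0.5053 0.0918 0.029 ] ((542.4306640625, 418.4342956542969), (98.15645599365234, 96.28424835205078), 6.581944942474365)
[0.635  0.1641 0.029 ] [0.4771 0.1761 0.029 ] [ 0.1579 -0.0121  0.    ] -4.37103870305926
cam [ 0.3993 -0.0555  1.366 ]
```

```bash
cat >> h.py <<'E'
from scipy.spatial.transform import Rotation as Ro
def rows(*targets):
    """targets (x,y,z,yaw of tool x) -> [rx ry rz tx ty tz] from present pose"""
    s=read_state();R=np.array(s['tcp_rot']);p=np.array(s['position'])
    print('t',round(s['time_s'],2),'p',p.round(4),'open',round(s['opening'],3),'F',round(float(s['grasp_force']),1))
    for x,y,z,yaw in targets:
        T=Ro.from_euler('z',yaw,degrees=True).as_matrix()@np.diag([1,-1,-1.])
        rv=Ro.from_matrix(R.T@T).as_rotvec(degrees=True)/5
        print(np.r_[rv,R.T@(np.array([x,y,z])-p)/.03].round(2).tolist())
E
python3 -c "
from h import *
rows((.449,-.053,.12,-4.4),(.449,-.053,.022,-4.4))"
```

```text
t 0.1 p [ 0.2194 -0.5845  0.2217] open 1.003 F 0.0
[-0.02, 0.0, 4.99, 13.39, -13.9, 3.42]
[-0.02, 0.0, 4.99, 13.39, -13.89, 6.69]
```

>>> send_rows --pt "0 0 5 13.39 -13.9 3.42 1" --pt "0 0 5 13.39 -13.9 3.42 1" --pt "0 0 5 13.39 -13.9 3.42 1" --pt "0 0 5 13.39 -13.9 3.42 1" --pt "0 0 5 13.39 -13.9 3.42 1" --pt "0 0 5 13.39 -13.9 3.42 1" --pt "0 0 5 13.39 -13.9 3.42 1" --pt "0 0 5 13.39 -13.9 3.42 1" --pt "0 0 5 13.39 -13.9 3.42 1" --pt "0 0 5 13.39 -13.9 3.42 1" --pt "0 0 5 13.39 -13.9 3.42 1" --pt "0 0 5 13.39 -13.9 3.42 1" --pt "0 0 5 13.39 -13.9 3.42 1" --pt "0 0 5 13.39 -13.9 3.42 1" --pt "0 0 5 13.39 -13.9 3.42 1" --pt "0 0 5 13.39 -13.9 3.42 1" --pt "0 0 5 13.39 -13.9 3.42 1" --pt "0 0 5 13.39 -13.9 3.42 1" --pt "0 0 5 13.39 -13.9 3.42 1" --pt "0 0 5 13.39 -13.9 3.42 1"

```text
time_s: 1.77
position: [0.449, -0.0552, 0.1202]
tcp_rot: [[0.997, -0.08, 0.0], [-0.08, -0.997, -0.0], [0.0, 0.0, -1.0]]
force: [0.3, -0.4, -0.6]
opening: 1.002
grasp_force: 0.0
```

```bash
python3 -c "
from h import *
rows((.449,-.053,.12,-4.4),(.449,-.053,.022,-4.4))
i=optics.capture('side')['image'];cv2.imwrite('pics/s1.png',cv2.resize(i[130:290,230:450],None,fx=3.5,fy=3.5,interpolation=cv2.INTER_CUBIC))"
```

```text
t 1.77 p [ 0.449  -0.0552  0.1202] open 1.002 F 0.0
[0.0, -0.01, -0.04, -0.01, -0.07, 0.01]
[0.0, -0.01, -0.04, -0.01, -0.07, 3.27]
```

View pics/s1.png

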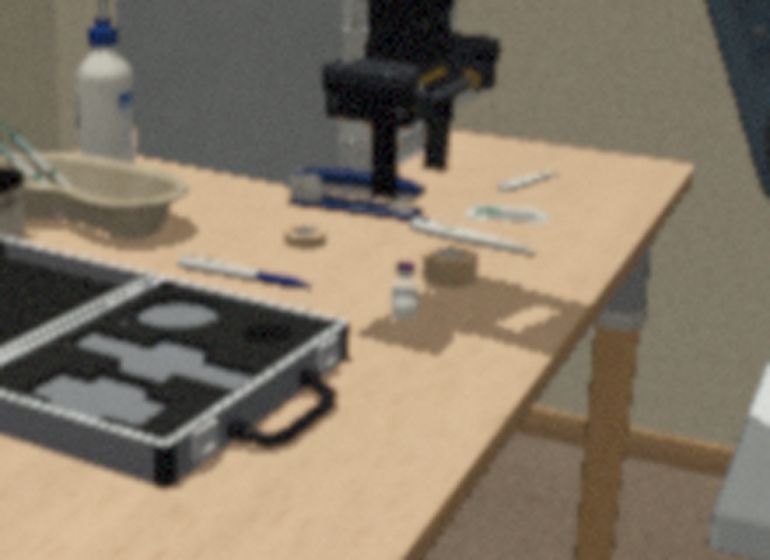

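The side view shows the gripper above the vial, which has its cap at crop (405,267) and its base at (404,320). I'll check my vial estimate against this.

```bash
python3 -c "
from h import *
print(p2w(*crop(405,266,3.5,230,130),.049,'side'),p2w(*crop(404,317,3.5,230,130),.0,'side'))
print(p2w(*crop(450,257,3.5,230,130),.025,'side'))"
```

```text
[ 0.44510844 -0.04333354  0.049     ] [ 0.44573018 -0.04889206  0.        ]
[ 0.4394063  -0.14556942  0.025     ]
```

>>> send_rows --pt "0 0 0 -0.02 -0.07 1 1" --pt "0 0 0 -0.02 -0.07 2 1" --pt "0 0 0 -0.02 -0.07 2.7 1" --pt "0 0 0 -0.02 -0.07 3.1 1" --pt "0 0 0 -0.02 -0.07 3.27 1" --pt "0 0 0 -0.02 -0.07 3.27 1" --pt "0 0 0 -0.02 -0.07 3.27 0.6" --pt "0 0 0 -0.02 -0.07 3.27 0.45" --pt "0 0 0 -0.02 -0.07 3.27 0.35" --pt "0 0 0 -0.02 -0.07 3.27 0.3" --pt "0 0 0 -0.02 -0.07 3.27 0.25" --pt "0 0 0 -0.02 -0.07 3.27 0.2" --pt "0 0 0 -0.02 -0.07 3.27 0" --pt "0 0 0 -0.02 -0.07 3.27 0" --pt "0 0 0 -0.02 -0.07 3.27 0" --pt "0 0 0 -0.02 -0.07 3.27 0"

```text
time_s: 3.15
position: [0.4487, -0.0515, 0.0218]
tcp_rot: [[0.997, -0.077, -0.0], [-0.077, -0.997, 0.0], [-0.0, -0.0, -1.0]]
force: [-0.2, -0.8, 0.4]
opening: 0.324
grasp_force: 0.0
```

```bash
python3 -c "
from h import *
rows((.449,-.0529,.10,-4.4),(.5053,.0918,.1,-4.4),(.5053,.0918,.033,-4.4))
i=optics.capture('side')['image'];cv2.imwrite('pics/s2.png',cv2.resize(i[140:250,290:410],None,fx=5,fy=5,interpolation=cv2.INTER_CUBIC))"
```

```text
t 3.15 p [ 0.4487 -0.0515  0.0218] open 0.324 F 0.0
[-0.0, 0.0, -0.01, 0.01, 0.05, -2.61]
[-0.0, 0.0, -0.01, 1.51, -4.91, -2.61]
[-0.0, 0.0, -0.01, 1.51, -4.91, -0.37]
```

View pics/s2.png

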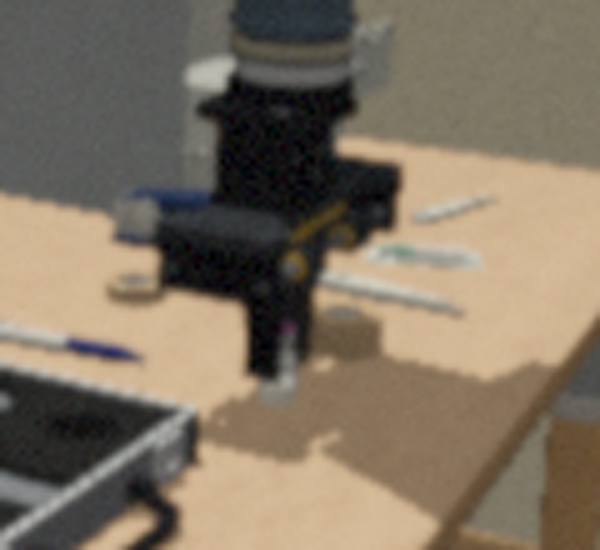

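The near finger is at crop (270,340), with the vial upright beside it at (285,360). The fingers are still closing.

>>> send_rows --pt "0 0 0 0 0 0 0" --pt "0 0 0 0 0 0 0" --pt "0 0 0 0 0 0 0" --pt "0 0 0 0 0 0 0" --pt "0 0 0 0 0 0 0" --pt "0 0 0 0 0 0 0"

```text
time_s: 3.7
position: [0.4487, -0.0515, 0.0218]
tcp_rot: [[0.997, -0.077, -0.0], [-0.077, -0.997, 0.0], [-0.0, -0.0, -1.0]]
force: [-0.3, 0.1, -0.5]
opening: 0.257
grasp_force: 30.0
```

>>> send_rows --pt "0 0 0 0 0 -0.5 0" --pt "0 0 0 0 0 -1.3 0" --pt "0 0 0 0 0 -2.2 0" --pt "0 0 0 0.2 -0.7 -2.61 0" --pt "0 0 0 0.5 -1.6 -2.61 0" --pt "0 0 0 0.8 -2.6 -2.61 0" --pt "0 0 0 1.1 -3.6 -2.61 0" --pt "0 0 0 1.4 -4.5 -2.61 0" --pt "0 0 0 1.51 -4.91 -2.61 0" --pt "0 0 0 1.51 -4.91 -2.61 0" --pt "0 0 0 1.51 -4.91 -2.61 0"

```text
time_s: 4.62
position: [0.5047, 0.092, 0.0999]
tcp_rot: [[0.997, -0.076, -0.001], [-0.076, -0.997, -0.0], [-0.001, 0.0, -1.0]]
force: [0.1, -0.3, -0.7]
opening: 0.255
grasp_force: 30.0
```

```bash
python3 -c "
from h import *
rows((.5053,.0918,.033,-4.4))
i=optics.capture('side')['image'];cv2.imwrite('pics/s3.png',cv2.resize(i[140:260,220:360],None,fx=5,fy=4.5,interpolation=cv2.INTER_CUBIC))"
```

```text
t 4.62 p [0.5047 0.092  0.0999] open 0.255 F 30.0
[0.01, 0.01, 0.01, 0.02, 0.01, 2.23]
```

View pics/s3.png

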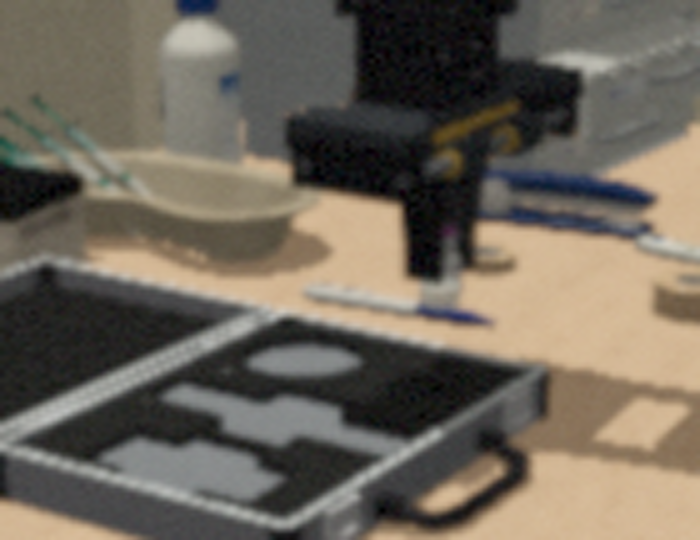

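The vial is held upright at crop (445,280), above the small pocket. I'll lower it, release and retreat.

>>> send_rows --pt "0 0 0 0.02 0 0.8 0" --pt "0 0 0 0.02 0 1.4 0" --pt "0 0 0 0.02 0 1.8 0" --pt "0 0 0 0.02 0 2.05 0" --pt "0 0 0 0.02 0 2.18 0" --pt "0 0 0 0.02 0 2.23 0" --pt "0 0 0 0.02 0 2.23 0" --pt "0 0 0 0.02 0 2.23 0.3" --pt "0 0 0 0.02 0 2.23 0.4" --pt "0 0 0 0.02 0 2.23 0.5" --pt "0 0 0 0.02 0 2.23 0.5" --pt "0 0 0 0.02 0 2.23 0.5" --pt "0 0 0 0.02 0 1.9 0.5" --pt "0 0 0 0.02 0 1.2 0.5" --pt "0 0 0 0.02 0 0.4 0.5" --pt "0 0 0 0.02 0 -0.3 1" --pt "0 0 0 0.02 0 -0.6 1"

```text
time_s: 6.08
position: [0.5074, 0.0918, 0.1212]
tcp_rot: [[0.997, -0.077, 0.005], [-0.077, -0.997, -0.0], [0.005, -0.0, -1.0]]
force: [1.1, -0.3, -0.7]
opening: 0.58
grasp_force: 0.0
```

```bash
python3 -c "
from h import *
rows((.4434,-.1621,.1,-4.4),(.4434,-.1621,.015,-4.4))"
```

```text
t 6.08 p [0.5074 0.0918 0.1212] open 0.58 F 0.0
[-0.0, -0.06, -0.01, -1.48, 8.6, 0.7]
[-0.0, -0.06, -0.01, -1.49, 8.61, 3.53]
```

Next I move to above the wide roll.

>>> send_rows --pt "0 0 0 -0.2 1.2 0 1" --pt "0 0 0 -0.4 2.4 0.2 1" --pt "0 0 0 -0.6 3.6 0.4 1" --pt "0 0 0 -0.8 4.8 0.6 1" --pt "0 0 0 -1 6 0.7 1" --pt "0 0 0 -1.3 7.4 0.7 1" --pt "0 0 0 -1.44 8.6 0.7 1" --pt "0 0 0 -1.44 8.6 0.7 1" --pt "0 0 0 -1.44 8.6 0.7 1" --pt "0 0 0 -1.44 8.6 0.7 1"

```text
time_s: 6.92
position: [0.4424, -0.1617, 0.0971]
tcp_rot: [[0.997, -0.078, -0.001], [-0.078, -0.997, 0.001], [-0.001, -0.001, -1.0]]
force: [0.4, -0.2, -0.3]
opening: 0.998
grasp_force: 0.0
```

```bash
python3 -c "
from h import *
rows((.4434,-.1621,.1,-4.4),(.4434,-.1621,.015,-4.4))
i=optics.capture('side')['image'];cv2.imwrite('pics/s4.png',cv2.resize(i[140:260,220:400],None,fx=4.4,fy=4.4,interpolation=cv2.INTER_CUBIC))"
```

```text
t 6.92 p [ 0.4424 -0.1617  0.0971] open 0.998 F 0.0
[-0.01, 0.01, -0.02, 0.04, 0.01, -0.1]
[-0.01, 0.01, -0.02, 0.04, 0.01, 2.74]
```

View pics/s4.png

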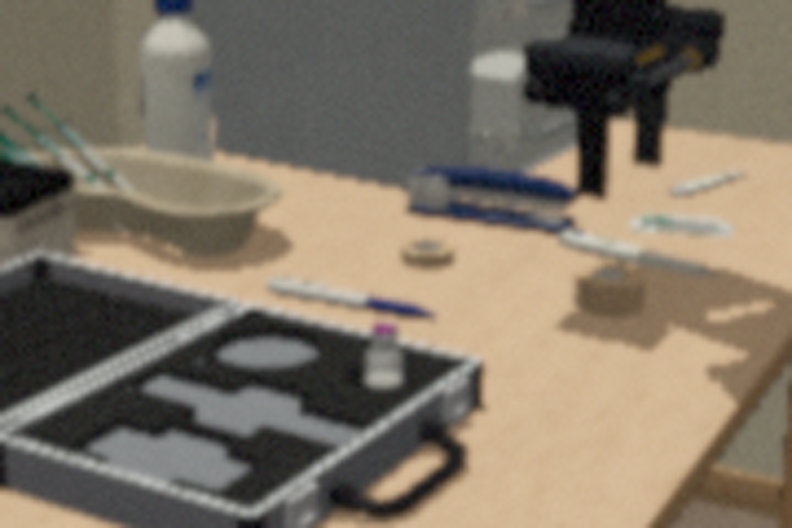

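```bash
python3 -c "
from h import *
K,E=cal('side')
for z in(.049+.011,.049+.029,.011,.029):
    q=K@(E[:3]@np.array([.5055,.0918,z,1]));q=q[:2]/q[2];print(z,q,(q-[220,140]+.5)*4.4-.5)
q=K@(E[:3]@np.array([.449,-.0529,.049,1]));q=q[:2]/q[2];print('orig cap in s1',(q-[230,130]+.5)*3.5-.5)
i=optics.capture('top')['image'];cv2.imwrite('pics/t4.png',cv2.resize(i[145:245,175:335],None,fx=5,fy=5,interpolation=cv2.INTER_CUBIC))"
```

```text
0.06 [306.984977   213.46841207] [384.43389879 324.96101313]
0.078 [307.08786166 207.3049174 ] [384.88659132 297.84163656]
0.011 [306.71042783 229.91578371] [383.22588246 397.32944835]
0.029 [306.81035706 223.92934002] [383.66557105 370.98909611]
orig cap in s1 [404.79877382 261.76852584]
```

View pics/t4.png

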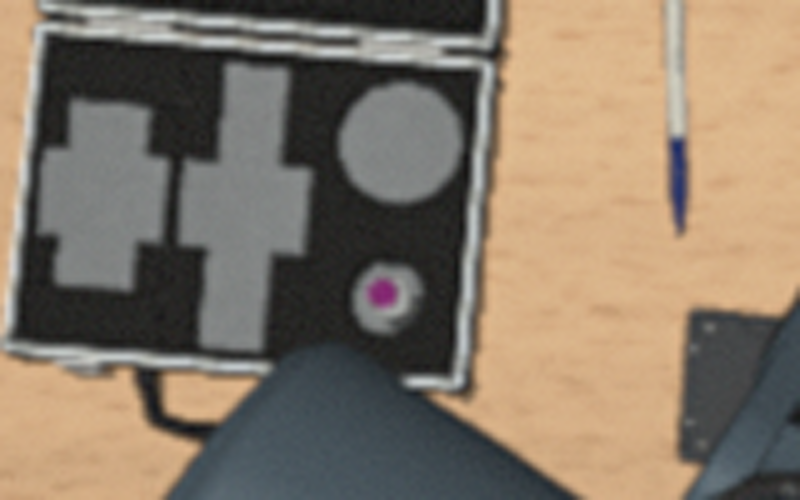

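The vial is seated: the cap in the side view matches z = 0.060, and from above it sits inside the small pocket at crop (382,293). Next I grip the roll.

>>> send_rows --pt "0 0 0 0.04 0 0.8 1" --pt "0 0 0 0.04 0 1.6 1" --pt "0 0 0 0.04 0 2.3 1" --pt "0 0 0 0.04 0 2.6 1" --pt "0 0 0 0.04 0 2.74 1" --pt "0 0 0 0.04 0 2.74 0.8" --pt "0 0 0 0.04 0 2.74 0.7" --pt "0 0 0 0.04 0 2.74 0.4" --pt "0 0 0 0.04 0 2.74 0.4" --pt "0 0 0 0.04 0 2.74 0.4" --pt "0 0 0 0.04 0 2.74 0.4" --pt "0 0 0 0.04 0 2.74 0.4" --pt "0 0 0 0.04 0 2.74 0.4" --pt "0 0 0 0.04 0 2.74 0.4"

```text
time_s: 8.18
position: [0.4443, -0.1625, 0.0154]
tcp_rot: [[0.997, -0.078, 0.001], [-0.078, -0.997, -0.001], [0.001, 0.0, -1.0]]
force: [-1.3, -0.6, 5.7]
opening: 0.58
grasp_force: 30.0
```

```bash
python3 -c "
from h import *
rows((.4434,-.1621,.12,-4.4),(.5912,.0851,.12,-4.4),(.5912,.0851,.035,-4.4))"
```

```text
t 8.18 p [ 0.4443 -0.1625  0.0154] open 0.58 F 30.0
[0.01, -0.01, -0.01, -0.03, -0.01, -3.49]
[0.01, -0.01, -0.01, 4.25, -8.61, -3.49]
[0.01, -0.01, -0.01, 4.24, -8.61, -0.65]
```

>>> send_rows --pt "0 0 0 0 0 -0.8 0.4" --pt "0 0 0 0 0 -1.8 0.4" --pt "0 0 0 0 0 -2.8 0.4" --pt "0 0 0 0.3 -0.6 -3.49 0.4" --pt "0 0 0 0.9 -1.8 -3.49 0.4" --pt "0 0 0 1.5 -3 -3.49 0.4" --pt "0 0 0 2.1 -4.2 -3.49 0.4" --pt "0 0 0 2.7 -5.4 -3.49 0.4" --pt "0 0 0 3.2 -6.6 -3.49 0.4" --pt "0 0 0 3.8 -7.8 -3.49 0.4" --pt "0 0 0 4.24 -8.61 -3.49 0.4" --pt "0 0 0 4.24 -8.61 -3.49 0.4" --pt "0 0 0 4.24 -8.61 -3.49 0.4" --pt "0 0 0 4.24 -8.61 -3.49 0.4"

```text
time_s: 9.35
position: [0.5897, 0.0853, 0.119]
tcp_rot: [[0.997, -0.077, -0.002], [-0.077, -0.997, -0.0], [-0.002, 0.0, -1.0]]
force: [-0.5, -0.1, 0.0]
opening: 0.575
grasp_force: 30.0
```

```bash
python3 -c "
from h import *
rows((.5912,.0851,.035,-4.4))"
```

```text
t 9.35 p [0.5897 0.0853 0.119 ] open 0.575 F 30.0
[0.01, 0.03, -0.0, 0.06, 0.0, 2.8]
```

>>> send_rows --pt "0 0 0 0.02 0 0.8 0.4" --pt "0 0 0 0.02 0 1.6 0.4" --pt "0 0 0 0.02 0 2.2 0.4" --pt "0 0 0 0.02 0 2.55 0.4" --pt "0 0 0 0.02 0 2.7 0.4" --pt "0 0 0 0.02 0 2.76 0.4" --pt "0 0 0 0.02 0 2.76 0.4" --pt "0 0 0 0.02 0 2.76 0.4"

```text
time_s: 10.02
position: [0.5922, 0.0851, 0.0378]
tcp_rot: [[0.997, -0.078, 0.002], [-0.078, -0.997, -0.0], [0.002, -0.0, -1.0]]
force: [0.1, 0.6, 0.3]
opening: 0.575
grasp_force: 30.0
```

>>> send_rows --pt "0 0 0 0 0 0.06 0.4" --pt "0 0 0 0 0 0.1 0.4" --pt "0 0 0 0 0 0.1 0.4" --pt "0 0 0 0 0 0.1 0.4"

```text
time_s: 10.35
position: [0.5921, 0.0855, 0.0345]
tcp_rot: [[0.997, -0.077, 0.002], [-0.077, -0.997, -0.0], [0.002, 0.0, -1.0]]
force: [0.3, -0.6, 1.7]
opening: 0.577
grasp_force: 30.0
```

>>> send_rows --pt "0 0 0 0 0 0 0.65" --pt "0 0 0 0 0 0 0.75" --pt "0 0 0 0 0 0 0.75" --pt "0 0 0 0 0 0 0.75" --pt "0 0 0 0 0 0 0.75" --pt "0 0 0 0 0 -0.5 0.75" --pt "0 0 0 0 0 -1.4 0.75" --pt "0 0 0 0 0 -2.4 0.75" --pt "0 0 0 0 0 -2.8 0.75" --pt "0 0 0 0 0 -2.8 0.75"

```text
time_s: 11.18
position: [0.594, 0.0854, 0.121]
tcp_rot: [[0.997, -0.077, 0.007], [-0.077, -0.997, -0.0], [0.007, -0.0, -1.0]]
force: [0.3, -0.5, -1.2]
opening: 0.752
grasp_force: 0.0
```

```bash
python3 -c "
from h import *
rows((.4578,-.2645,.12,-8.7),(.4578,-.2645,.003,-8.7))"
```

```text
t 11.18 p [0.594  0.0854 0.121 ] open 0.752 F 0.0
[-0.01, -0.08, 0.85, -3.62, 11.98, 0.0]
[-0.01, -0.08, 0.85, -3.65, 11.98, 3.9]
```

>>> send_rows --pt "0 0 0.1 -0.4 1.3 0 0.75" --pt "0 0 0.2 -0.8 2.6 0 0.75" --pt "0 0 0.3 -1.2 3.9 0 0.75" --pt "0 0 0.4 -1.6 5.2 0 0.75" --pt "0 0 0.5 -2 6.5 0 0.75" --pt "0 0 0.6 -2.4 7.8 0 0.75" --pt "0 0 0.7 -2.8 9.1 0 0.75" --pt "0 0 0.8 -3.2 10.4 0 0.7" --pt "0 0 0.85 -3.5 11.4 0 0.6" --pt "0 0 0.85 -3.59 11.98 0 0.6" --pt "0 0 0.85 -3.59 11.98 0 0.6" --pt "0 0 0.85 -3.59 11.98 0 0.6" --pt "0 0 0.85 -3.59 11.98 0 0.6"

```text
time_s: 12.27
position: [0.4555, -0.2632, 0.1168]
tcp_rot: [[0.989, -0.151, -0.002], [-0.151, -0.989, 0.002], [-0.002, -0.002, -1.0]]
force: [-0.3, 0.2, -0.7]
opening: 0.606
grasp_force: 0.0
```

```bash
python3 -c "
from h import *
rows((.4578,-.2645,.12,-8.7),(.4578,-.2645,.003,-8.7))
i=optics.capture('top')['image'];cv2.imwrite('pics/t5.png',np.hstack([cv2.resize(i[145:225,175:275],None,fx=4,fy=4,interpolation=cv2.INTER_CUBIC),cv2.resize(i[165:245,360:460],None,fx=4,fy=4,interpolation=cv2.INTER_CUBIC)]))"
```

```text
t 12.27 p [ 0.4555 -0.2632  0.1168] open 0.606 F 0.0
[-0.02, 0.03, 0.0, 0.08, 0.03, -0.11]
[-0.02, 0.03, 0.0, 0.09, 0.04, 3.79]
```

View pics/t5.png

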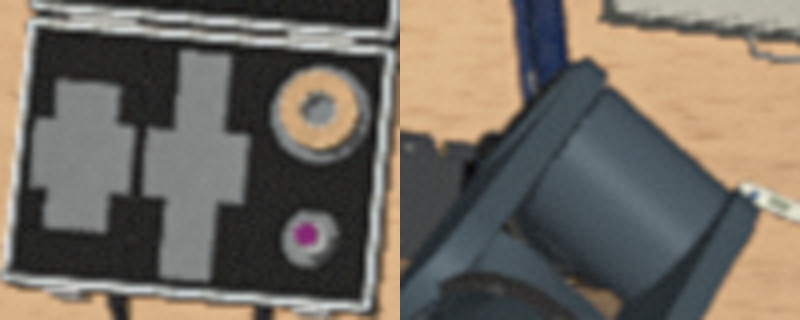

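The roll lies centred in the large pocket, at crop (316,110). Next I descend to the thermometer.

>>> send_rows --pt "0 0 0 0.05 0.04 0.9 0.6" --pt "0 0 0 0.05 0.04 1.9 0.6" --pt "0 0 0 0.05 0.04 2.8 0.6" --pt "0 0 0 0.05 0.04 3.3 0.6" --pt "0 0 0 0.05 0.04 3.6 0.6" --pt "0 0 0 0.05 0.04 3.7 0.6" --pt "0 0 0 0.05 0.04 3.7 0.6" --pt "0 0 0 0.05 0.04 3.7 0.6"

```text
time_s: 12.98
position: [0.4582, -0.2658, 0.0075]
tcp_rot: [[0.989, -0.15, 0.001], [-0.15, -0.989, -0.001], [0.001, 0.001, -1.0]]
force: [1.2, 0.4, -0.1]
opening: 0.599
grasp_force: 0.0
```

Now 4.5 mm further down to z of about 0.003, then close.

>>> send_rows --pt "0 0 0 0 0 0.1 0.5" --pt "0 0 0 0 0 0.15 0.4" --pt "0 0 0 0 0 0.15 0.3" --pt "0 0 0 0 0 0.15 0" --pt "0 0 0 0 0 0.15 0" --pt "0 0 0 0 0 0.15 0" --pt "0 0 0 0 0 0.15 0" --pt "0 0 0 0 0 0.15 0" --pt "0 0 0 0 0 0.15 0" --pt "0 0 0 0 0 0.15 0" --pt "0 0 0 0 0 0.15 0" --pt "0 0 0 0 0 0.15 0"

```text
time_s: 13.98
position: [0.4576, -0.266, 0.0025]
tcp_rot: [[0.989, -0.151, 0.0], [-0.151, -0.989, -0.0], [0.0, 0.0, -1.0]]
force: [-0.6, 0.1, 3.2]
opening: 0.193
grasp_force: 30.0
```

```bash
python3 -c "
from h import *
rows((.4578,-.2645,.12,-8.7),(.556,.1701,.12,-4.4))"
```

```text
t 13.98 p [ 0.4576 -0.266   0.0025] open 0.193 F 30.0
[0.0, -0.0, 0.0, -0.0, -0.05, -3.92]
[0.0, -0.0, -0.86, 1.05, -14.87, -3.92]
```

>>> send_rows --pt "0 0 0 0 0 -0.7 0" --pt "0 0 0 0 0 -1.7 0" --pt "0 0 0 0 0 -2.7 0" --pt "0 0 0 0 -0.4 -3.6 0" --pt "0 0 -0.1 0.1 -1.5 -3.92 0" --pt "0 0 -0.2 0.2 -2.7 -3.92 0" --pt "0 0 -0.3 0.3 -3.9 -3.92 0" --pt "0 0 -0.4 0.4 -5.1 -3.92 0" --pt "0 0 -0.4 0.5 -6.3 -3.92 0" --pt "0 0 -0.5 0.6 -7.5 -3.92 0" --pt "0 0 -0.6 0.7 -8.7 -3.92 0" --pt "0 0 -0.7 0.8 -9.9 -3.92 0" --pt "0 0 -0.7 0.9 -11.1 -3.92 0" --pt "0 0 -0.8 1 -12.3 -3.92 0" --pt "0 0 -0.86 1.05 -13.5 -3.92 0" --pt "0 0 -0.86 1.05 -14.5 -3.92 0" --pt "0 0 -0.86 1.05 -14.87 -3.92 0" --pt "0 0 -0.86 1.05 -14.87 -3.92 0" --pt "0 0 -0.86 1.05 -14.87 -3.92 0" --pt "0 0 -0.86 1.05 -14.87 -3.92 0"

```text
time_s: 15.65
position: [0.5555, 0.1689, 0.1196]
tcp_rot: [[0.997, -0.077, -0.001], [-0.077, -0.997, -0.001], [-0.001, 0.001, -1.0]]
force: [0.1, 0.3, 0.2]
opening: 0.195
grasp_force: 30.0
```

```bash
python3 -c "
from h import *
rows((.556,.1701,.024,-4.4))
i=optics.capture('side')['image'];cv2.imwrite('pics/s6.png',cv2.resize(i[140:270,190:350],None,fx=4.5,fy=4.5,interpolation=cv2.INTER_CUBIC))"
```

```text
t 15.65 p [0.5555 0.1689 0.1196] open 0.195 F 30.0
[0.01, 0.02, -0.01, 0.02, -0.04, 3.19]
```

View pics/s6.png

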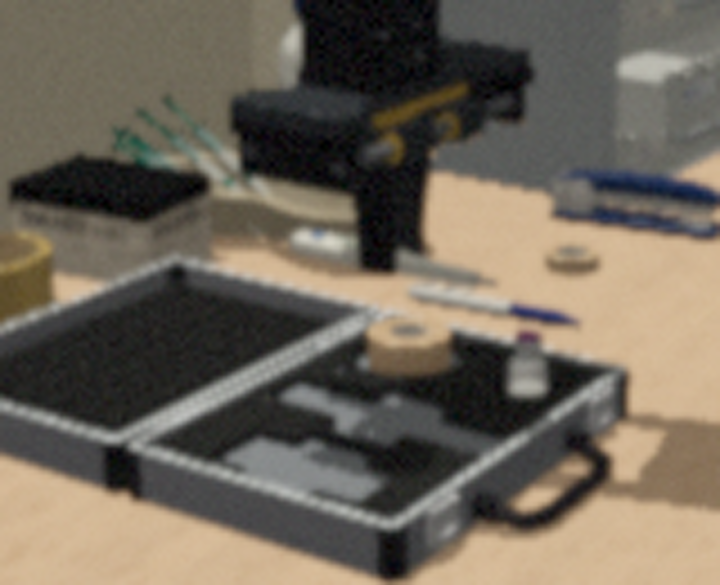

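```bash
python3 -c "
from h import *
K,E=cal('side');c=np.array([.5555,.1689,.123]);d=np.array([.997,-.077,0])*.0695
for w in(c+d,c,c-d):
    q=K@(E[:3]@np.r_[w,1]);q=q[:2]/q[2];print((q-[190,140]+.5)*4.5-.5)"
```

```text
[293.30511608 236.58844569]
[391.02728252 258.19205972]
[494.94009531 281.16425099]
```

The thermometer is level, with its ends at crop (293,237) and (494,281), which matches a centred grip. I'll lower it.

>>> send_rows --pt "0 0 0 0.02 -0.04 0.8 0" --pt "0 0 0 0.02 -0.04 1.7 0" --pt "0 0 0 0.02 -0.04 2.4 0" --pt "0 0 0 0.02 -0.04 2.8 0" --pt "0 0 0 0.02 -0.04 3.05 0" --pt "0 0 0 0.02 -0.04 3.1 0" --pt "0 0 0 0.02 -0.04 3.1 0" --pt "0 0 0 0.02 -0.04 3.1 0"

```text
time_s: 16.37
position: [0.5577, 0.1712, 0.0279]
tcp_rot: [[0.997, -0.077, 0.002], [-0.077, -0.997, 0.0], [0.002, -0.0, -1.0]]
force: [0.6, 0.6, -0.1]
opening: 0.196
grasp_force: 30.0
```

Now 4 mm more, then release to a narrow opening of about 29 mm and lift.

>>> send_rows --pt "0 0 0 0 0.03 0.08 0" --pt "0 0 0 0 0.03 0.14 0" --pt "0 0 0 0 0.03 0.14 0" --pt "0 0 0 0 0.03 0.14 0.25" --pt "0 0 0 0 0.03 0.14 0.32" --pt "0 0 0 0 0.03 0.14 0.32" --pt "0 0 0 0 0.03 0.14 0.32" --pt "0 0 0 0 0.03 0.14 0.32" --pt "0 0 0 0 0.03 -0.2 0.32" --pt "0 0 0 0 0.03 -1 0.32" --pt "0 0 0 0 0.03 -2 0.32" --pt "0 0 0 0 0.03 -3 0.32" --pt "0 0 0 0 0.03 -3.2 0.6"

```text
time_s: 17.45
position: [0.5599, 0.171, 0.1283]
tcp_rot: [[0.997, -0.076, 0.009], [-0.076, -0.997, 0.001], [0.009, -0.002, -1.0]]
force: [0.8, -0.1, -0.2]
opening: 0.345
grasp_force: 0.0
```

```bash
python3 -c "
from h import *
rows((.4523,-.3643,.12,18.4))
i=optics.capture('side')['image'];cv2.imwrite('pics/s7.png',cv2.resize(i[190:270,190:350],None,fx=4.5,fy=4.5,interpolation=cv2.INTER_CUBIC))"
```

```text
t 17.45 p [0.5599 0.171  0.1283] open 0.345 F 0.0
[0.0, -0.11, -4.56, -2.22, 18.07, 0.22]
```

View pics/s7.png

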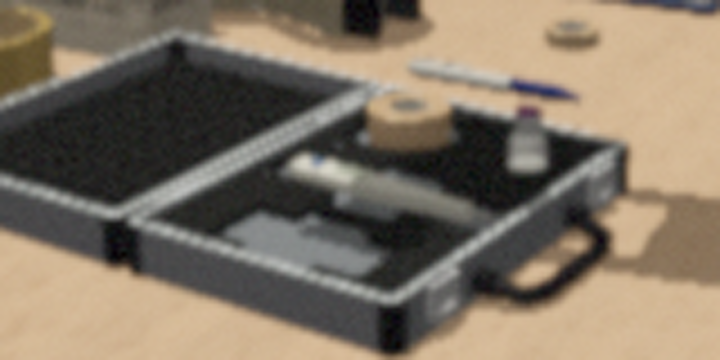

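The thermometer lies in the slim pocket, from crop (295,163) to (485,215). Next is the pack.

>>> send_rows --pt "0 0 -0.2 -0.1 1.2 0.1 0.6" --pt "0 0 -0.5 -0.2 2.4 0.2 0.6" --pt "0 0 -0.8 -0.3 3.6 0.2 0.6" --pt "0 0 -1.1 -0.4 4.8 0.2 0.6" --pt "0 0 -1.4 -0.6 6 0.2 0.6" --pt "0 0 -1.7 -0.8 7.2 0.2 0.6" --pt "0 0 -2 -1 8.4 0.2 0.6" --pt "0 0 -2.3 -1.2 9.6 0.2 0.6" --pt "0 0 -2.6 -1.4 10.8 0.2 0.6" --pt "0 0 -2.9 -1.6 12 0.2 0.6" --pt "0 0 -3.2 -1.8 13.2 0.2 0.6" --pt "0 0 -3.5 -1.9 14.4 0.2 0.6" --pt "0 0 -3.8 -2 15.6 0.2 0.6" --pt "0 0 -4.2 -2.1 16.8 0.2 0.6" --pt "0 0 -4.5 -2.2 17.7 0.2 0.6" --pt "0 0 -4.56 -2.2 18.07 0.2 0.6" --pt "0 0 -4.56 -2.2 18.07 0.2 0.6" --pt "0 0 -4.56 -2.2 18.07 0.2 0.6" --pt "0 0 -4.56 -2.2 18.07 0.2 0.6"

```text
time_s: 19.08
position: [0.449, -0.3624, 0.1163]
tcp_rot: [[0.949, 0.317, -0.002], [0.317, -0.949, 0.003], [-0.001, -0.003, -1.0]]
force: [-0.5, 0.7, -0.4]
opening: 0.597
grasp_force: 0.0
```

```bash
python3 -c "
from h import *
rows((.4523,-.3643,.003,18.4))"
```

```text
t 19.08 p [ 0.449  -0.3624  0.1163] open 0.597 F 0.0
[-0.04, 0.01, 0.01, 0.09, 0.11, 3.78]
```

>>> send_rows --pt "0 0 0 0.05 0.06 0.9 0.6" --pt "0 0 0 0.05 0.06 1.9 0.6" --pt "0 0 0 0.05 0.06 2.8 0.6" --pt "0 0 0 0.05 0.06 3.3 0.6" --pt "0 0 0 0.05 0.06 3.6 0.6" --pt "0 0 0 0.05 0.06 3.65 0.6" --pt "0 0 0 0.05 0.06 3.65 0.6" --pt "0 0 0 0.05 0.06 3.65 0.6"

```text
time_s: 19.75
position: [0.4522, -0.366, 0.0084]
tcp_rot: [[0.949, 0.317, 0.001], [0.317, -0.949, -0.001], [0.001, 0.001, -1.0]]
force: [-0.4, 0.4, 0.3]
opening: 0.599
grasp_force: 0.0
```

>>> send_rows --pt "0 0 0 0 -0.04 0.1 0.6" --pt "0 0 0 0 -0.04 0.18 0.5" --pt "0 0 0 0 -0.04 0.18 0.4" --pt "0 0 0 0 -0.04 0.18 0" --pt "0 0 0 0 -0.04 0.18 0" --pt "0 0 0 0 -0.04 0.18 0" --pt "0 0 0 0 -0.04 0.18 0" --pt "0 0 0 0 -0.04 0.18 0" --pt "0 0 0 0 -0.04 0.18 0" --pt "0 0 0 0 -0.04 0.18 0" --pt "0 0 0 0 -0.04 0.18 0" --pt "0 0 0 0 -0.04 0.18 0"

```text
time_s: 20.75
position: [0.4511, -0.3652, 0.0021]
tcp_rot: [[0.949, 0.316, 0.0], [0.316, -0.949, -0.0], [-0.0, 0.0, -1.0]]
force: [0.1, -0.1, 1.7]
opening: 0.232
grasp_force: 30.0
```

```bash
python3 -c "
from h import *
rows((.4522,-.365,.12,18.4),(.5629,.2478,.12,-4.4))"
```

```text
t 20.75 p [ 0.4511 -0.3652  0.0021] open 0.232 F 30.0
[0.0, 0.0, 0.0, 0.04, 0.01, -3.93]
[0.0, -0.0, 4.56, 9.99, -18.21, -3.93]
```

>>> send_rows --pt "0 0 0 0 0 -0.7 0" --pt "0 0 0 0 0 -1.7 0" --pt "0 0 0 0 0 -2.7 0" --pt "0 0 0 0 0 -3.6 0" --pt "0 0 0.2 0.3 -0.6 -3.93 0" --pt "0 0 0.5 0.9 -1.6 -3.93 0" --pt "0 0 0.8 1.5 -2.7 -3.93 0" --pt "0 0 1.1 2.1 -3.8 -3.93 0" --pt "0 0 1.4 2.7 -4.9 -3.93 0" --pt "0 0 1.7 3.3 -6 -3.93 0" --pt "0 0 2 3.9 -7.1 -3.93 0" --pt "0 0 2.3 4.5 -8.2 -3.93 0" --pt "0 0 2.6 5.1 -9.3 -3.93 0" --pt "0 0 2.9 5.7 -10.4 -3.93 0" --pt "0 0 3.2 6.3 -11.5 -3.93 0" --pt "0 0 3.5 6.9 -12.6 -3.93 0" --pt "0 0 3.8 7.5 -13.7 -3.93 0" --pt "0 0 4.1 8.1 -14.8 -3.93 0" --pt "0 0 4.4 8.7 -15.9 -3.93 0" --pt "0 0 4.56 9 -16.4 -3.93 0"

```text
time_s: 22.42
position: [0.552, 0.1914, 0.12]
tcp_rot: [[0.997, -0.075, 0.001], [-0.075, -0.997, 0.002], [0.001, -0.002, -1.0]]
force: [0.4, -0.1, -0.7]
opening: 0.23
grasp_force: 30.0
```

```bash
python3 -c "
from h import *
rows((.5629,.2478,.12,-4.4))"
```

```text
t 22.42 p [0.552  0.1914 0.12  ] open 0.23 F 30.0
[-0.02, -0.01, 0.02, 0.22, -1.9, 0.0]
```

>>> send_rows --pt "0 0 0 0.2 -0.8 0 0" --pt "0 0 0 0.2 -1.5 0 0" --pt "0 0 0 0.2 -1.8 0 0" --pt "0 0 0 0.2 -1.8 0 0" --pt "0 0 0 0.2 -1.8 0 0" --pt "0 0 0 0.2 -1.8 0 0"

```text
time_s: 22.92
position: [0.5614, 0.2392, 0.1197]
tcp_rot: [[0.997, -0.077, -0.001], [-0.077, -0.997, -0.001], [-0.001, 0.001, -1.0]]
force: [-0.7, 0.2, -0.3]
opening: 0.23
grasp_force: 30.0
```

```bash
python3 -c "
from h import *
rows((.5629,.2478,.0235,-4.4))
K,E=cal('side');s=read_state();c=np.array(s['position'])+[0,0,.003];d=np.array([.997,-.077,0])*.0425
i=optics.capture('side')['image']
im=cv2.resize(i[140:290,170:350],None,fx=4,fy=4,interpolation=cv2.INTER_CUBIC)
for w in(c+d,c-d):
    q=K@(E[:3]@np.r_[w,1]);q=(q[:2]/q[2]-[170,140]+.5)*4-.5;cv2.circle(im,tuple(int(v) for v in q),4,(0,0,255),1)
cv2.imwrite('pics/s8.png',im)"
```

```text
t 22.92 p [0.5614 0.2392 0.1197] open 0.23 F 30.0
[0.01, 0.01, -0.01, 0.03, -0.29, 3.21]
```

View pics/s8.png

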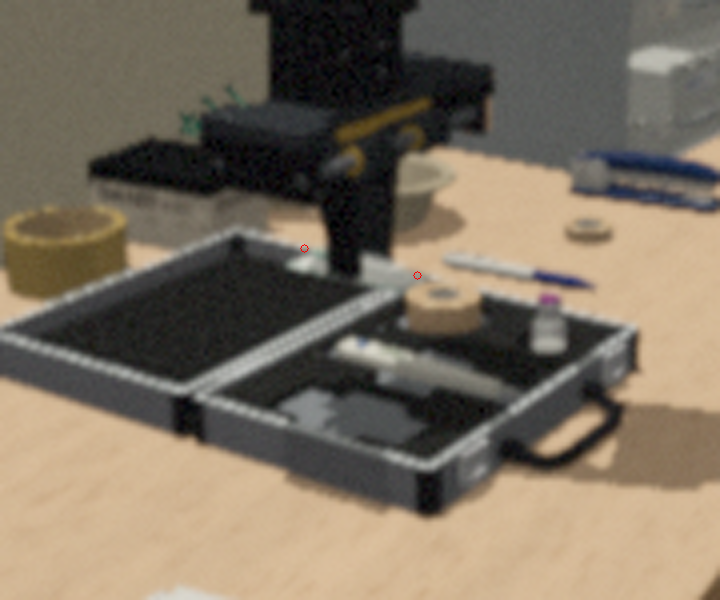

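The pack is held level, spanning crop (290,262) to (430,278), so the grip is centred. I'll lower it.

>>> send_rows --pt "0 0 0 0.02 -0.27 0.6 0" --pt "0 0 0 0.02 -0.27 1.5 0" --pt "0 0 0 0.02 -0.27 2.3 0" --pt "0 0 0 0.02 -0.27 2.8 0" --pt "0 0 0 0.02 -0.27 3.05 0" --pt "0 0 0 0.02 -0.27 3.1 0" --pt "0 0 0 0.02 -0.27 3.1 0" --pt "0 0 0 0.02 -0.27 3.1 0"

```text
time_s: 23.63
position: [0.5642, 0.2482, 0.028]
tcp_rot: [[0.997, -0.077, 0.002], [-0.077, -0.997, 0.0], [0.002, -0.001, -1.0]]
force: [0.5, -0.2, 0.2]
opening: 0.23
grasp_force: 30.0
```

>>> send_rows --pt "0 0 0 0 0 0.08 0" --pt "0 0 0 0 0 0.15 0" --pt "0 0 0 0 0 0.15 0" --pt "0 0 0 0 0 0.15 0.28" --pt "0 0 0 0 0 0.15 0.34" --pt "0 0 0 0 0 0.15 0.34" --pt "0 0 0 0 0 0.15 0.34" --pt "0 0 0 0 0 0.15 0.34" --pt "0 0 0 0 0 -0.2 0.34" --pt "0 0 0 0 0 -1 0.34" --pt "0 0 0 0 0 -2 0.34" --pt "0 0 0 0 0 -3 0.34" --pt "0 0 0 0 0 -4 0.34" --pt "0 0 0 0 0 -4 0.34" --pt "0 0 0 -0.5 5 -4 0.34" --pt "0 0 0 -1 9 -4 0.34" --pt "0 0 0 -1 9 -4 0.34" --pt "0 0 0 -1 9 -4 0.34" --pt "0 0 0 -1 9 -4 0.34" --pt "0 0 0 -1 9 -4 0.34"

```text
time_s: 25.3
position: [0.5158, 0.0012, 0.1472]
tcp_rot: [[0.997, -0.076, 0.0], [-0.076, -0.997, -0.0], [0.0, 0.0, -1.0]]
force: [0.5, -0.3, 0.1]
opening: 0.341
grasp_force: 0.0
```

```bash
python3 -c "
from h import *
a=optics.capture('top')['image'][145:240,170:330];b=optics.capture('side')['image'][175:270,180:340]
cv2.imwrite('pics/end.png',cv2.resize(np.vstack([a,b])[:190],None,fx=3.1,fy=3.1,interpolation=cv2.INTER_CUBIC))
cv2.imwrite('pics/end2.png',cv2.resize(a,None,fx=5,fy=5,interpolation=cv2.INTER_CUBIC))"
```

```text
(no output)
```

View pics/end.png

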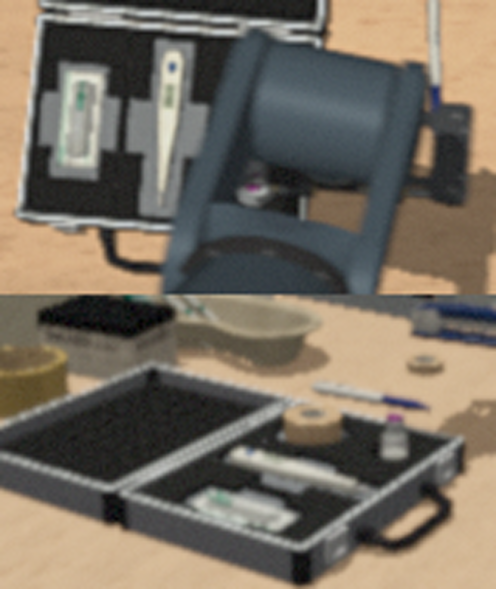

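The final view shows the pack at (80,120), the thermometer at (167,125), and the roll and vial all in their pockets. The look-alikes are untouched, so I'm handing in.

```bash
python3 -c "
from rig import bot
print(bot.hand_in())"
```

```text
the job is handed in; nothing more can be done
None
```

The job is handed in at about 25 s, with no verdict returned: in the last pictures the vial, wide roll, thermometer and needle pack lie released in their own pockets, the vial stayed upright, and the narrow roll and marker were left alone.

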